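# Shim the print screen

## Robot

A 6-joint arm with a two-finger parallel gripper is mounted at the origin on the work surface. World frame = base frame: x ahead of the robot, y to its left, z up, the work surface at z = 0. Lengths are in mm, angles in degrees, forces in N, time in s.
With the tool pointing down it reaches from about 350 to 850 mm from the base axis. Payload 8.1 kg.
Tool frame: the origin (TCP) lies at the very end of the fingers, on their centre line; the grasp point (between the pads) lies 19 mm behind it (tcp_to_grasp is the distance from the TCP to the grasp point, in mm); z points along the fingers, x is the direction in which the jaws open and shut, and the axes are right-handed (so a half turn about z gives the same grasp; the last joint's range is limited). The gripper opens to 85 mm and grips with 20 to 120 N. Pads are 22 mm wide; open, the fingers measure 114 mm over their backs; the gripper's body (76 mm by 85 mm) begins 54 mm behind the grasp point. The pads swing forward as they close: fully open they stand 13 mm farther back than shut.
Start: joints at [72.055, 7.471, 85.268, -0, 87.261, -4.893], TCP at [135.478, 584.509, 195.692] pointing down, gripper open.
Joint ranges: [-169.43, 169.43], [-51.17, 129.36], [1.28, 143.12], [-76.62, 256.62], [0, 156.53], [-152.29, 152.29]. Speed limits (degrees/s): [136.94, 136.94, 159.86, 180, 180, 180].

## Interface

Orientations are given as [roll, pitch, yaw] about the fixed x, y, z axes, in that order (R = Rz(yaw) Ry(pitch) Rx(roll)).
In Python, from bench import * gives the robot as it stands. The module is installed in compiled form; this text tells all that it offers.
- The arm moves only by the tool apply_moves, never from a script. Its argument "targets" is text: rows parted by semicolons, each of 7 numbers parted by spaces: the turn, a rotation vector about the tool's x, y, z in rad, then the shift along the tool's x, y, z in cm, then the finger opening in cm, from 0 to 8.54. A call has exactly 5 rows; each row is the pose to reach, as a shift and turn from the pose commanded when the call began, along the tool's axes at that moment; what a row does not reach only later rows make up. A row lasts 1/10 s, in which the tool goes at most 50 mm and 8.59 degrees, less where a joint would pass 70% of its speed; a pose out of reach is approached as far as the arm can. A call with a gripper value outside its range is refused whole. The fingers move at their own pace and stop on an object; "force" is the grip in N (left out, the last holds). Time passes only in rows, so rows that repeat a pose let the fingers close, or fill a call up. It gives the time, the measured TCP pose, the force and the opening at its end, in the units of the state.
- sense(): the state, without advancing time (a new reading comes with each control period).
- snapshot(name): name is "scene" or "top" or "wrist"; returns the picture (420x560x3 uint8, red, green, blue); there is no depth.
- camera_model(name): a dict with "fx", "fy", "cx", "cy" (pixels), "position" and "attitude" of the camera in the world; the wrist camera has in their place "T_tool_cam" (4x4, takes a point from camera to tool coordinates, whose origin is the TCP and whose axes are the tool frame's). Camera axes: x right, y up, looking along -z (the intrinsics and any distortion apply to the point x, -y, -z); pixel columns grow to the right and rows downward; lengths in mm; the calibration is good to about 2 mm. A picture is of the moment at which its call begins: read the wrist's pose just before it. camera_model takes no time and is no camera call.
- hand_in(): hands the job in, once; it reports no verdict.
Trained networks look in the newest picture that a camera, given by its name, has taken for a name from the list of things; names that differ only in an ending like _2 or _b are one class to them, and where a whole thing is asked for, a point or a joint stands for the part that bears it (a point fixed in the world has none). Each returns a list of dicts, best first, with "confidence" (0 to 1); they miss things now and then, are a little off and sometimes report something else, mostly with a low value. They report only what shows in the picture. A call takes as long as a camera call. They do not tell look-alikes from the thing itself.
- recognise(camera, query): "at" ([row, column] in pixels, amid what is visible of it).
- place_of(camera, query): "at" ([row, column] in pixels: a listed point, or the origin of a listed thing).
The state is a dict: "time": time; "joint_pos": joint angles; "qd": joint speeds; "joint_efforts": joint torques, N m; "tool_pos": TCP position; "tcp_rot": TCP orientation; "ft_force": force on the tool from outside, world axes, zero at the start; "wrist_torque": the same for the moment, N m; "finger_gap": finger opening in mm.
Only numpy, scipy, OpenCV 4.12 (cv2) and the standard library are available. Lean on these libraries where they do the work, as an engineer would, in place of code of your own. Each camera call takes 0.05 s, during which the arm holds its last target. There are 200 camera calls.

## Task

Find the spacer that just fits the gap between the print bed and the front bar of the screen: take the spacers from the rack, start by sliding the thinnest (yellow) blade right through under the bar, and from the play you feel go on to the thicker ones as needed. Leave the thickest one that goes in lying straight under the bar, pushed in right up to its handle, with the other two lying flat and clear of the gap (set aside or still in the rack). Do not disturb the bottle, tape dispenser, tape roll or pen pot.

Things in the scene. Friction and masses are not known exactly. Their poses are not given: they have to be found in the camera images.
- yellow_mid (a point): yellow spacer, thinnest of three, 148 g: blade 100 mm long, 34 wide, 12 thick, then a handle block 40 long, 34 wide, 34 high (undersides flush). Point: middle of its 140 mm length and of its width, 6 mm above its underside. x runs from nose (-70) to handle (+30 to +70), z up. It starts flat on the table, handle under the rack's roof, some 70 mm of blade sticking out.
- blue_mid (a point): blue spacer, middle of three, 164 g: blade 100 mm long, 34 wide, 16 thick, then a handle block 40 long, 34 wide, 38 high (undersides flush). Point: middle of its 140 mm length and of its width, 8 mm above its underside. x runs from nose (-70) to handle (+30 to +70), z up. It starts flat on the table, handle under the rack's roof, some 70 mm of blade sticking out.
- red_mid (a point): red spacer, thickest of three, 180 g: blade 100 mm long, 34 wide, 20 thick, then a handle block 40 long, 34 wide, 42 high (undersides flush). Point: middle of its 140 mm length and of its width, 10 mm above its underside. x runs from nose (-70) to handle (+30 to +70), z up. It starts flat on the table, handle under the rack's roof, some 70 mm of blade sticking out.
- bed: grey perforated print bed, fixed, level: a plate 12 mm thick, x from -140 to +140 mm, y from -270 to +120 mm; origin on the table, z up. An aluminium screen frame with bluish mesh is fixed over its -y part; its part at y above -35 mm is free. Frame top at most 66 mm above the table, the two clamps at the frame's back (y -255 to -285) at most 80 mm.
- gap_mouth (a point): mouth of the gap, on the bed's top under the middle of the near face of the frame's front bar (bed y = -35 mm; axes as the bed's). The bar runs along bed x from -140 to +140 mm, is 40 mm deep (far face at y = -75) and 30 high, with no post under it. Gap height 12.9 to 23.4 mm, even all along, new each time, not given: find it with the spacers, which slide along the bed toward its -y.
- rack: low plywood rack, fixed on the table, no floor: roof 80 mm (x) by 270 mm (y), 50 to 60 mm above the table, walls 8 mm thick at back (+x) and both ends, open to its -x. Origin on the table under its centre. The spacers lie in it side by side about 85 mm apart in any order, noses out to its -x.
- bottle: clear water bottle with blue cap, 64 mm across, 200 mm high, standing beside the bed; origin at the centre of its underside. Leave alone.
- dispenser: black desk tape dispenser, 55 by 130 mm (long in its y), about 66 mm high, standing behind the rack; origin at the centre of its underside. Leave alone.
- tape_roll: tan roll of tape lying on the rack's roof, 68 mm across, 20 mm high; origin at the centre of its underside. Leave alone.
- pen_pot: white pot with pens, 72 mm across, 90 mm high (pens to about 165 mm), standing beside the rack; origin at the centre of its underside. Leave alone.
Mind the look-alikes: they are no part of the job. There is more than one size of the part that bears blue_mid; the job needs the smallest.

How it is judged (in metres and radians):
On the way:
1. the thinnest (yellow) spacer's blade lies through under the front bar, its nose past the bar's far face (y of yellow_mid in the frame of bed between -0.085 and -0.025 m and x of yellow_mid in the frame of bed between -0.11 and 0.11 m and z of yellow_mid in the frame of bed below 0.0315 m and angle between the x axis of yellow_mid and the y axis of bed, either way round below 0.25 rad), for 0.1 s.
At the end, for the whole second after the job is handed in: One spacer lies at rest, flat and straight (0.25 rad) under the front bar, handle within 15 mm of it, with under 4.8 mm free above the blade (the next thicker one, 4 mm more, would not go in). The other two lie flat at rest on bed or table, noses clear of the bar (((y of yellow_mid in the frame of bed between -0.085 and -0.05 m and x of yellow_mid in the frame of bed between -0.11 and 0.11 m and z of yellow_mid in the frame of bed below 0.0315 m and angle between the x axis of yellow_mid and the y axis of bed, either way round below 0.25 rad and angle between each of yellow_mid, blue_mid, red_mid's own z axis and vertical below 0.12 rad and height (world z) of yellow_mid below 0.026 m and linear speed of each of yellow, blue, red below 0.02 m/s and z of screen_c0 in the frame of yellow_mid below 0.0258 m and (y of blue_mid in the frame of bed above 0.028 m or x of blue_mid in the frame of bed above 0.18 m or x of blue_mid in the frame of bed below -0.18 m) and height (world z) of blue_mid below 0.028 m and (y of red_mid in the frame of bed above 0.028 m or x of red_mid in the frame of bed above 0.18 m or x of red_mid in the frame of bed below -0.18 m) and height (world z) of red_mid below 0.03 m) or (y of blue_mid in the frame of bed between -0.085 and -0.05 m and x of blue_mid in the frame of bed between -0.11 and 0.11 m and z of blue_mid in the frame of bed below 0.0335 m and angle between the x axis of blue_mid and the y axis of bed, either way round below 0.25 rad and angle between each of blue_mid, yellow_mid, red_mid's own z axis and vertical below 0.12 rad and height (world z) of blue_mid below 0.028 m and linear speed of each of blue, yellow, red below 0.02 m/s and z of screen_c0 in the frame of blue_mid below 0.0278 m and (y of yellow_mid in the frame of bed above 0.028 m or x of yellow_mid in the frame of bed above 0.18 m or x of yellow_mid in the frame of bed below -0.18 m) and height (world z) of yellow_mid below 0.026 m and (y of red_mid in the frame of bed above 0.028 m or x of red_mid in the frame of bed above 0.18 m or x of red_mid in the frame of bed below -0.18 m) and height (world z) of red_mid below 0.03 m) or (y of red_mid in the frame of bed between -0.085 and -0.05 m and x of red_mid in the frame of bed between -0.11 and 0.11 m and z of red_mid in the frame of bed below 0.0355 m and angle between the x axis of red_mid and the y axis of bed, either way round below 0.25 rad and angle between each of red_mid, yellow_mid, blue_mid's own z axis and vertical below 0.12 rad and height (world z) of red_mid below 0.03 m and linear speed of each of red, yellow, blue below 0.02 m/s and z of screen_c0 in the frame of red_mid below 0.0298 m and (y of yellow_mid in the frame of bed above 0.028 m or x of yellow_mid in the frame of bed above 0.18 m or x of yellow_mid in the frame of bed below -0.18 m) and height (world z) of yellow_mid below 0.026 m and (y of blue_mid in the frame of bed above 0.028 m or x of blue_mid in the frame of bed above 0.18 m or x of blue_mid in the frame of bed below -0.18 m) and height (world z) of blue_mid below 0.028 m))); the robot touches nothing.
It fails at once if the bottle is pushed more than 30 mm or tipped (distance of bottle from where it was at the start of the episode above 0.03 m or angle between bottle's own z axis and vertical above 0.35 rad).
It fails at once if the dispenser is pushed more than 30 mm or tipped (distance of dispenser from where it was at the start of the episode above 0.03 m or angle between dispenser's own z axis and vertical above 0.35 rad).
It fails at once if the tape roll is pushed more than 30 mm or tipped (distance of tape_roll from where it was at the start of the episode above 0.03 m or angle between tape_roll's own z axis and vertical above 0.35 rad).
It fails at once if the pen pot is pushed more than 30 mm or tipped (distance of pen_pot from where it was at the start of the episode above 0.03 m or angle between pen_pot's own z axis and vertical above 0.35 rad).
It also fails if it takes over 72 s, if anything falls off the work surface, if the arm or the gripper's body presses on something with over 40 N, if the wrist force passes 120 N, or if a joint passes its speed limit or range.

## Working session

There is one attempt and no reset: what is moved stays moved. The work goes in short steps, Python scripts to look and compute and a tool call to move; the robot and the scene stay as the last step left them, time stands still between calls to the robot, and variables do not carry over. Pictures are saved under pics/ and viewed, about 8 in all and at most 12, crops included, and the job is handed in when it is done.

Besides the shell and the picture viewer there is one more tool, called after "Emit:" by a JSON object that holds its "name" and its "arguments", one argument or row to a line. apply_moves: Moves the arm, as the interface text tells. Its arguments: {"type":"object","properties":{"targets":{"type":"string"},"force":{"type":"number"}},"required":["targets"]}

```bash
mkdir -p pics
cat > h.py <<'E'
from bench import *
import numpy as np, cv2
from scipy.spatial.transform import Rotation as R
def save(img,name,s=1): cv2.imwrite('pics/'+name,cv2.resize(img[:,:,::-1],None,fx=s,fy=s,interpolation=cv2.INTER_CUBIC))
def pose(cam):
    m=camera_model(cam)
    if 'T_tool_cam' in m:
        s=sense();T=np.eye(4);T[:3,:3]=R.from_euler('xyz',s['tcp_rot'],degrees=True).as_matrix();T[:3,3]=s['tool_pos'];T=T@np.array(m['T_tool_cam']);return m,T[:3,:3],T[:3,3]
    a=np.array(m['attitude']);
    Rm=a if a.shape==(3,3) else R.from_euler('xyz',a,degrees=True).as_matrix()
    return m,Rm,np.array(m['position'])
def ray(cam,px,z):
    m,Rm,p=pose(cam); r,c=px
    d=Rm@np.array([(c-m['cx'])/m['fx'],-(r-m['cy'])/m['fy'],-1]); t=(z-p[2])/d[2]
    return p+t*d
E
python3 - <<'E'
from h import *
print(sense())
for c in('scene','top','wrist'): print(c,camera_model(c))
for c in('scene','top'): save(snapshot(c),c+'0.png')
for q,z in (('yellow_mid',6),('blue_mid',8),('red_mid',10),('bed',0),('gap_mouth',12),('rack',0),('bottle',0),('dispenser',0),('tape_roll',60),('pen_pot',0)):
  print(q,[(np.round(r['at']),round(r['confidence'],2),ray('top',r['at'],z).round()) for r in place_of('top',q)[:4]])
E
```

```text
{'time': 0.0, 'joint_pos': array([ 7.20566227e+01,  7.51458773e+00,  8.53321461e+01,  4.17723993e-04,
        8.72608864e+01, -4.89291290e+00]), 'qd': array([ 0.06986545, -0.10245228, -0.03526519, -0.00886608, -0.10541148,
       -0.0456156 ]), 'joint_efforts': array([-1.26411453e-05, -5.69392347e+01, -5.00554097e+01, -3.17105978e-04,
        1.49291125e-02,  2.02364470e-05]), 'tool_pos': array([135.26370407, 583.90471212, 194.62244351]), 'tcp_rot': array([-1.79990405e+02,  1.07192445e-01,  7.69495243e+01]), 'ft_force': array([1.47905456, 0.42662405, 0.20256305]), 'wrist_torque': array([-0.02101863,  0.0033023 , -0.02396704]), 'finger_gap': 85.15916329599696}
scene {'fx': 396.6593698648497, 'fy': 396.6593698648497, 'cx': 277.28360766878654, 'cy': 209.7744364460178, 'position': array([1416.9689803 ,  149.19560846,  911.14455738]), 'attitude': array([47.74029719, -0.32578429, 89.39872151])}
top {'fx': 382.65580791922184, 'fy': 382.65580791922184, 'cx': 283.25905956182544, 'cy': 210.88066348596485, 'position': array([ 426.01253733,  177.75114599, 1031.38973588]), 'attitude': array([  3.
[... 692 characters left out ...]
])), (array([153., 253.]), 0.66, array([650., 260.,   8.])), (array([ 92., 298.]), 0.57, array([817., 137.,   8.]))]
red_mid [(array([193., 282.]), 0.64, array([539., 184.,  10.]))]
bed [(array([183., 388.]), 0.6, array([ 566., -106.,    0.])), (array([185., 406.]), 0.21, array([ 559., -153.,    0.]))]
gap_mouth [(array([184., 408.]), 0.97, array([ 562., -155.,   12.]))]
rack [(array([184., 248.]), 0.98, array([567., 275.,   0.]))]
bottle [(array([104., 392.]), 0.71, array([ 783., -123.,    0.]))]
dispenser [(array([154., 258.]), 0.91, array([650., 246.,   0.]))]
tape_roll [(array([178., 248.]), 0.78, array([573., 270.,  60.]))]
pen_pot [(array([190., 156.]), 0.8, array([553., 525.,   0.]))]
```

View pics/top0.png

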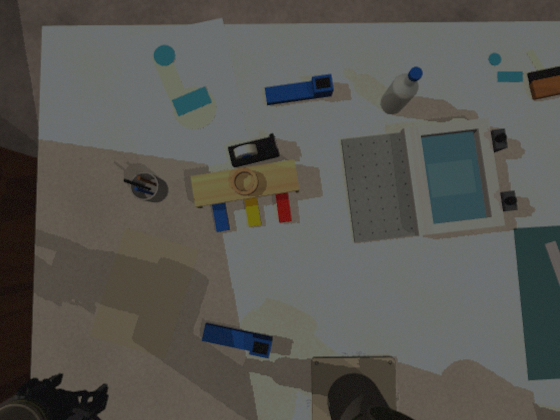

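View pics/scene0.png

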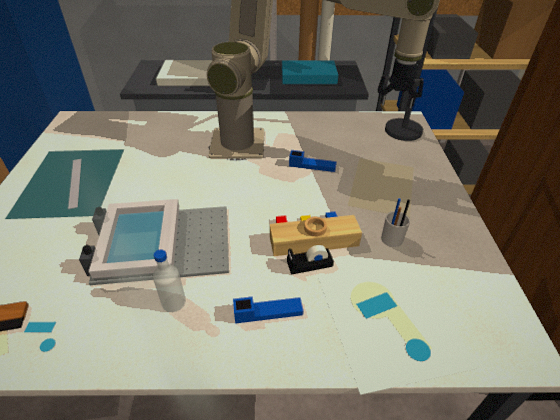

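The top view shows:
- **Rack:** about (183,245), with blades blue (217,221), yellow (212,253) and red (207,284) sticking out of it.
- **Bed:** free part around (188,380).
- **Bar:** around column 410.
- **Bottle:** about (95,400).

Candidates for blue:
- (217,221), in the rack.
- (336,236), a bigger one lying on the table.
- (92,298), a bigger one lying on the table.

I choose (217,221): it is in the rack and the smallest.

Run:
```python
from h import *
img=snapshot('top'); hsv=cv2.cvtColor(img,cv2.COLOR_RGB2HSV)
roi=np.zeros(img.shape[:2],bool); roi[188:236,205:300]=1
for n,h,z in (('blue',(105,125),16),('yellow',(20,35),12),('red',(0,6),20)):
    m=((hsv[...,0]>=h[0])&(hsv[...,0]<=h[1])&(hsv[...,1]>170)&(hsv[...,2]>90)&roi).astype(np.uint8)
    k,l,st,c=cv2.connectedComponentsWithStats(m); i=1+st[1:,4].argmax()
    ys,xs=np.nonzero(l==i)
    P=np.array([ray('top',(a,b),z)[:2] for a,b in zip(ys,xs)])
    (cx,cy),(w,hh),a=cv2.minAreaRect(P.astype(np.float32)); print(n,st[i],P.mean(0).round(1),(round(cx,1),round(cy,1)),round(w),round(hh),round(a,1))
# bed near edge/corners pixels from picture
for nm,px,z in (('bedTL',(139,343),12),('bedBL',(241,355),12),('rackTL',(180,194),60),('rackTR',(161,294),60),('rackBL',(207,193),60),('rackBR',(191,298),60)):
    print(nm,ray('top',px,z).round())
a=img[110:250,190:330];b=img[110:250,330:530]
save(np.hstack([a,b]),'c1.png',2.3)
```

```text
blue [217 221   5   5   7] [460.3 351.9] (459.3, 351.7) 15 4 44.8
yellow [245 198  16  28 325] [490.1 262.1] (490.5, 262.3) 73 32 9.2
red [277 199  14  23 264] [493.4 179. ] (494.0, 179.1) 60 31 6.7
bedTL [685.  16.  12.]
bedBL [410. -10.  12.]
rackTL [570. 407.  60.]
rackTR [617. 151.  60.]
rackBL [500. 409.  60.]
rackBR [539. 141.  60.]
```

View pics/c1.png

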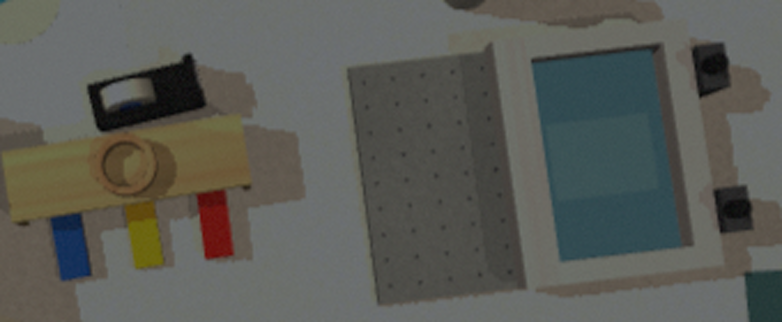

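```bash
cat >> h.py <<'E'
def plan(wps,start=None,step=45,ang=8.2):
    """wps: (x,y,z,yaw,open_cm[,minrows[,step]]); tool down. prints call texts"""
    s=sense()
    if start is None: start=(*s['tool_pos'],s['tcp_rot'][2])
    p=np.array(start[:3],float); yaw=start[3]; rows=[]
    for w in wps:
        q=np.array(w[:3],float); n=w[5] if len(w)>5 else 1; st=w[6] if len(w)>6 else step
        n=max(n,int(np.ceil(np.linalg.norm(q-p)/st-1e-6)),int(np.ceil(abs(w[3]-yaw)/ang-1e-6)))
        for i in range(1,n+1): f=i/n; rows.append((p+(q-p)*f,yaw+(w[3]-yaw)*f,w[4]))
        p,yaw=q,w[3]
    while len(rows)%5: rows.append(rows[-1])
    c,cy=np.array(start[:3],float),start[3]
    for k in range(0,len(rows),5):
        Rm=R.from_euler('xyz',[180,0,cy],degrees=True); out=[]
        for P,Y,o in rows[k:k+5]:
            sh=np.round(Rm.inv().apply(P-c)/10,2); t=np.round(-np.radians(Y-cy),3)
            out.append('0 0 %g %g %g %g %g'%(t,*(sh+0.0),o))
        print('; '.join(out)); c=c+Rm.apply(sh*10); cy=cy-np.degrees(t)
def st():
    s=sense(); print(round(s['time'],2),s['tool_pos'].round(1),s['tcp_rot'].round(2),'F',s['ft_force'].round(1),'gap',round(s['finger_gap'],1)); return s
E
python3 - <<'E'
from h import *
plan([(470,259,160,-81,8.5)])
E
```

```text
0 0 0.138 -1.21 2 0.18 8.5; 0 0 0.276 -2.42 3.99 0.36 8.5; 0 0 0.414 -3.62 5.99 0.54 8.5; 0 0 0.551 -4.83 7.99 0.71 8.5; 0 0 0.689 -6.04 9.98 0.89 8.5
0 0 0.138 0.34 2.31 0.18 8.5; 0 0 0.276 0.68 4.62 0.36 8.5; 0 0 0.414 1.02 6.93 0.54 8.5; 0 0 0.552 1.35 9.24 0.72 8.5; 0 0 0.689 1.69 11.55 0.9 8.5
0 0 0.138 1.73 1.57 0.17 8.5; 0 0 0.276 3.46 3.13 0.35 8.5; 0 0 0.414 5.18 4.7 0.53 8.5; 0 0 0.552 6.91 6.27 0.71 8.5; 0 0 0.69 8.64 7.84 0.89 8.5
0 0 0.137 2.33 0.11 0.18 8.5; 0 0 0.275 4.66 0.22 0.36 8.5; 0 0 0.413 6.99 0.33 0.53 8.5; 0 0 0.551 9.33 0.43 0.71 8.5; 0 0 0.689 11.66 0.54 0.89 8.5
```

Emit:
{"name": "apply_moves", "arguments": {
  "targets": "0 0 0.138 -1.21 2 0.18 8.5; 0 0 0.276 -2.42 3.99 0.36 8.5; 0 0 0.414 -3.62 5.99 0.54 8.5; 0 0 0.551 -4.83 7.99 0.71 8.5; 0 0 0.689 -6.04 9.98 0.89 8.5"
}}

```text
time: 1.15
tool_pos: [219.7, 502.5, 186.8]
tcp_rot: [-180.0, -0.0, 37.2]
ft_force: [0.3, 0.4, -0.3]
finger_gap: 84.9
```

Emit:
{"name": "apply_moves", "arguments": {
  "targets": "0 0 0.138 0.34 2.31 0.18 8.5; 0 0 0.276 0.68 4.62 0.36 8.5; 0 0 0.414 1.02 6.93 0.54 8.5; 0 0 0.552 1.35 9.24 0.72 8.5; 0 0 0.689 1.69 11.55 0.9 8.5"
}}

```text
time: 1.65
tool_pos: [303.4, 421.1, 177.9]
tcp_rot: [-180.0, -0.0, -2.3]
ft_force: [0.0, 0.3, 0.4]
finger_gap: 84.8
```

Emit:
{"name": "apply_moves", "arguments": {
  "targets": "0 0 0.138 1.73 1.57 0.17 8.5; 0 0 0.276 3.46 3.13 0.35 8.5; 0 0 0.414 5.18 4.7 0.53 8.5; 0 0 0.552 6.91 6.27 0.71 8.5; 0 0 0.69 8.64 7.84 0.89 8.5"
}}

```text
time: 2.15
tool_pos: [387.0, 339.7, 169.0]
tcp_rot: [-180.0, -0.0, -41.9]
ft_force: [-0.2, 0.3, -0.1]
finger_gap: 84.9
```

Emit:
{"name": "apply_moves", "arguments": {
  "targets": "0 0 0.137 2.33 0.11 0.18 8.5; 0 0 0.275 4.66 0.22 0.36 8.5; 0 0 0.413 6.99 0.33 0.53 8.5; 0 0 0.551 9.33 0.43 0.71 8.5; 0 0 0.689 11.66 0.54 0.89 8.5"
}}

```text
time: 2.65
tool_pos: [470.7, 258.3, 160.1]
tcp_rot: [-180.0, 0.0, -81.3]
ft_force: [-0.3, 0.3, 0.2]
finger_gap: 85.3
```

Run:
```python
from h import *
st(); img=snapshot('wrist'); save(img,'w1.png'); hsv=cv2.cvtColor(img,cv2.COLOR_RGB2HSV)
for n,h,z in (('blue',(105,125),16),('yellow',(20,35),12),('red',(0,8),20)):
    m=((hsv[...,0]>=h[0])&(hsv[...,0]<=h[1])&(hsv[...,1]>200)&(hsv[...,2]>50)).astype(np.uint8)
    k,l,s,c=cv2.connectedComponentsWithStats(m)
    if k<2: continue
    i=1+s[1:,4].argmax(); ys,xs=np.nonzero(l==i)
    r=cv2.minAreaRect(np.stack([xs,ys],1).astype(np.float32)); B=np.array([ray('wrist',(b,a),z)[:2] for a,b in cv2.boxPoints(r)]); print(n,s[i],B.round(1).tolist())
```

```text
2.65 [470.7 258.3 160.1] [-1.7998e+02  1.0000e-02 -8.1350e+01] F [-0.3  0.3  0.2] gap 85.3
blue [ 166  129   43   71 2569] [[508.1, 362.6], [515.4, 329.8], [450.1, 318.9], [442.2, 353.6]]
yellow [ 262  128   35   72 2477] [[521.8, 277.3], [526.2, 246.7], [460.3, 236.3], [455.7, 268.7]]
red [ 346  129   47   77 2979] [[464.9, 191.8], [536.3, 198.4], [537.7, 162.5], [466.2, 153.6]]
```

View pics/w1.png

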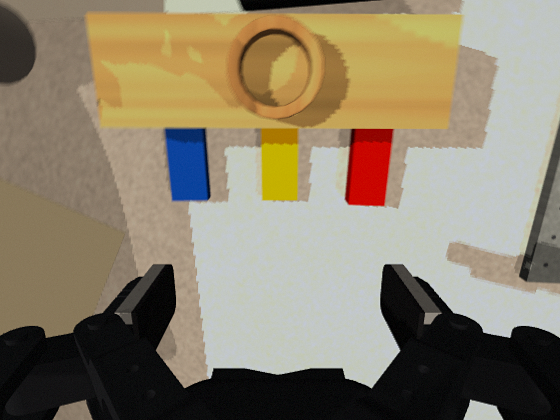

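The wrist view shows blue (165,188), yellow (164,280) and red (167,370) sticking out below the roof, and all three agree with the expected sizes. I'll grip yellow first.

Run:
```python
from h import *
plan([(493.6,257.7,60,-81.5,6),(493.6,257.7,2,-81.5,6,3),(493.6,257.7,2,-81.5,2.5,7)],step=40)
```

```text
0 0 -0.003 0.04 -0.7 3.33 6; 0 0 -0.005 0.07 -1.39 6.65 6; 0 0 -0.008 0.11 -2.09 9.98 6; 0 0 -0.008 0.11 -2.09 11.91 6; 0 0 -0.008 0.11 -2.09 13.84 6
0 0 0 0 0 1.94 6; 0 0 0 0 0 1.94 2.5; 0 0 0 0 0 1.94 2.5; 0 0 0 0 0 1.94 2.5; 0 0 0 0 0 1.94 2.5
0 0 0 0 0 0 2.5; 0 0 0 0 0 0 2.5; 0 0 0 0 0 0 2.5; 0 0 0 0 0 0 2.5; 0 0 0 0 0 0 2.5
```

Emit:
{"name": "apply_moves", "arguments": {
  "targets": "0 0 0 0.04 -0.7 3.33 6; 0 0 0 0.07 -1.39 6.65 6; 0 0 0 0.11 -2.09 9.98 6; 0 0 0 0.11 -2.09 11.91 6; 0 0 0 0.11 -2.09 13.84 6",
  "force": 60
}}

```text
time: 3.2
tool_pos: [490.4, 261.0, 20.1]
tcp_rot: [179.9, -0.0, -81.0]
ft_force: [-0.7, 0.1, 0.2]
finger_gap: 60.2
```

Emit:
{"name": "apply_moves", "arguments": {
  "targets": "0 0 0 0 0 1.94 6; 0 0 0 0 0 1.94 2.5; 0 0 0 0 0 1.94 2.5; 0 0 0 0 0 1.94 2.5; 0 0 0 0 0 1.94 2.5"
}}

```text
time: 3.7
tool_pos: [492.0, 261.7, 3.8]
tcp_rot: [-179.9, 0.0, -81.0]
ft_force: [-0.0, -1.0, 0.1]
finger_gap: 24.7
```

Run:
```python
from h import *
s=st(); p=s['tool_pos']; u=np.array([.989,.145])
a=p[:2]-95*u
plan([(*p[:2],p[2]+2,-81.4,2.5),(*a,p[2]+2,-81.4,2.5,1,25),(*a,70,-81.4,2.5,1,30)],start=(*p,-81.4))
```

```text
3.7 [492.  261.7   3.8] [-1.7986e+02  3.0000e-02 -8.1010e+01] F [-0.  -1.   0.1] gap 24.7
0 0 -0 0 0 -0.2 2.5; 0 0 -0 -0.01 2.37 -0.2 2.5; 0 0 -0 -0.02 4.75 -0.2 2.5; 0 0 -0 -0.03 7.12 -0.2 2.5; 0 0 -0 -0.04 9.5 -0.2 2.5
0 0 -0 0 0 -2.14 2.5; 0 0 -0 0 0 -4.28 2.5; 0 0 -0 0 0 -6.42 2.5; 0 0 -0 0 0 -6.42 2.5; 0 0 -0 0 0 -6.42 2.5
```

Run:
```python
from h import *
st(); img=snapshot('wrist'); st(); st(); save(img,'w2.png')
```

```text
3.7 [492.  261.7   3.8] [-1.7986e+02  3.0000e-02 -8.1010e+01] F [-0.  -1.   0.1] gap 24.7
3.75 [491.8 261.6   3.6] [-1.7987e+02  3.0000e-02 -8.1010e+01] F [-0.3 -0.1  0.5] gap 24.6
3.75 [491.8 261.6   3.6] [-1.7987e+02  3.0000e-02 -8.1010e+01] F [-0.3 -0.1  0.5] gap 24.6
```

View pics/w2.png

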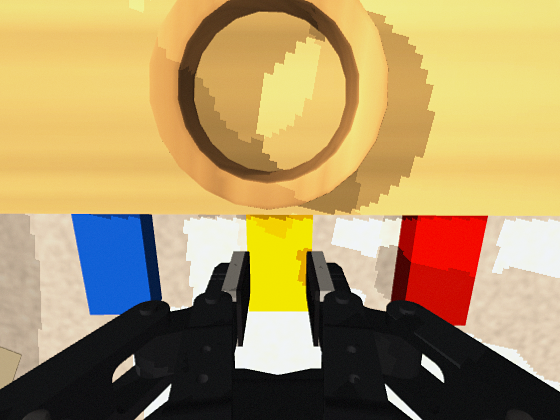

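Run:
```python
from h import *
st(); img=cv2.imread('pics/w2.png')[200:400,180:380]
cv2.imwrite('pics/w2c.png',cv2.resize(cv2.convertScaleAbs(255*(img/255.)**.6),None,fx=3,fy=3,interpolation=cv2.INTER_CUBIC))
```

```text
3.75 [491.8 261.6   3.6] [-1.7987e+02  3.0000e-02 -8.1010e+01] F [-0.3 -0.1  0.5] gap 24.6
```

View pics/w2c.png

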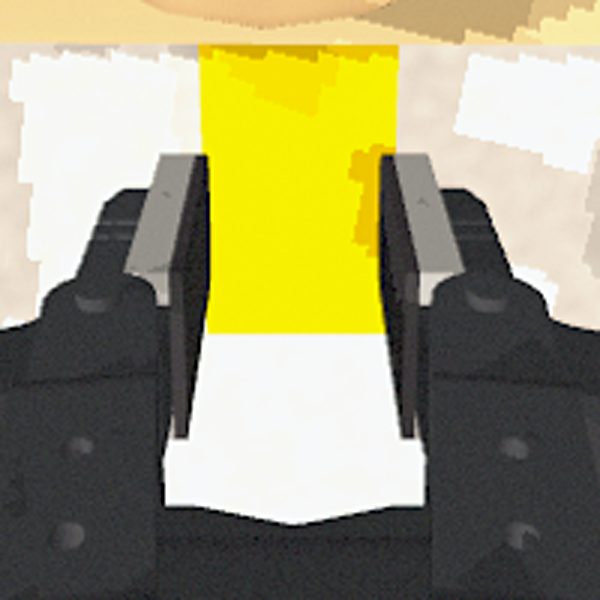

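The closed-finger picture settles it. The pads (crop cols 208 to 380) sit over the blade and are nearer the camera. Their tips project to about 37–40 mm behind the stated TCP. The reading of 24.6 mm with no contact also shows the tips are above the blade. I'll open and descend in guarded steps.

Emit:
{"name": "apply_moves", "arguments": {
  "targets": "0 0 0 0 0.1 0 6; 0 0 0 0 0.2 0 6; 0 0 0 0 0.3 0 6; 0 0 0 0 0.5 0 6; 0 0 0 0 0.5 0.3 6"
}}

```text
time: 4.25
tool_pos: [485.9, 260.5, -0.6]
tcp_rot: [-180.0, 0.0, -81.0]
ft_force: [0.6, -0.5, 0.1]
finger_gap: 60.0
```

Emit:
{"name": "apply_moves", "arguments": {
  "targets": "0 0 0 0 0 0.1 6; 0 0 0 0 0 0.3 6; 0 0 0 0 0 0.5 6; 0 0 0 0 0 0.7 6; 0 0 0 0 0 0.7 6"
}}

```text
time: 4.75
tool_pos: [485.6, 260.3, -8.3]
tcp_rot: [180.0, -0.0, -81.0]
ft_force: [-0.8, -0.2, -0.1]
finger_gap: 60.1
```

Run:
```python
from h import *
st(); img=snapshot('wrist'); save(img,'w3.png'); 
m=camera_model('wrist'); T=np.linalg.inv(np.array(m['T_tool_cam']))
def pr(p):
    c=T[:3,:3]@np.array(p)+T[:3,3]; return (m['cy']-m['fy']*c[1]/-c[2]).round(),(m['cx']+m['fx']*c[0]/-c[2]).round()
for z in (0,-10,-20,-40): print(z,[pr((sx*30,y,z)) for sx in(-1,1) for y in (-11,11)])
```

```text
4.75 [485.6 260.3  -8.3] [ 1.7996e+02 -1.0000e-02 -8.1020e+01] F [-0.8 -0.2 -0.1] gap 60.1
0 [(np.float64(221.0), np.float64(222.0)), (np.float64(259.0), np.float64(224.0)), (np.float64(221.0), np.float64(334.0)), (np.float64(259.0), np.float64(333.0))]
-10 [(np.float64(227.0), np.float64(219.0)), (np.float64(267.0), np.float64(221.0)), (np.float64(227.0), np.float64(338.0)), (np.float64(267.0), np.float64(336.0))]
-20 [(np.float64(234.0), np.float64(216.0)), (np.float64(276.0), np.float64(218.0)), (np.float64(234.0), np.float64(341.0)), (np.float64(276.0), np.float64(339.0))]
-40 [(np.float64(251.0), np.float64(208.0)), (np.float64(297.0), np.float64(211.0)), (np.float64(251.0), np.float64(349.0)), (np.float64(297.0), np.float64(346.0))]
```

View pics/w3.png

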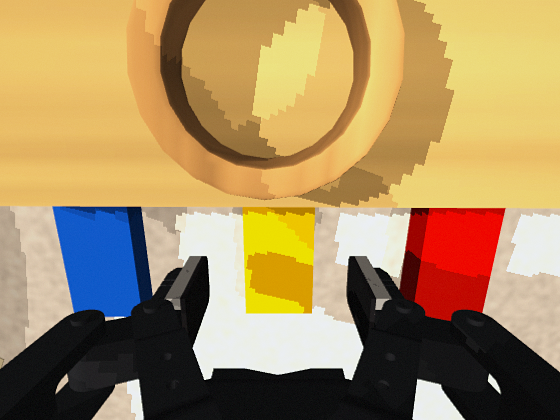

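The tips project at rows 257–300, which again puts them about 40 mm above the stated TCP, and TCP z of −8 gave no contact. I'll use that offset as measured and keep descending with a force check.

Emit:
{"name": "apply_moves", "arguments": {
  "targets": "0 0 0 0 0 0.5 6; 0 0 0 0 0 0.9 6; 0 0 0 0 0 1.3 6; 0 0 0 0 0 1.5 6; 0 0 0 0 0 1.5 6"
}}

```text
time: 5.3
tool_pos: [485.5, 260.2, -23.4]
tcp_rot: [179.9, -0.0, -81.0]
ft_force: [-0.1, -0.8, -1.0]
finger_gap: 59.9
```

Emit:
{"name": "apply_moves", "arguments": {
  "targets": "0 0 0 0 0 0.2 6; 0 0 0 0 0 0.4 6; 0 0 0 0 0 0.6 6; 0 0 0 0 0 0.7 6; 0 0 0 0 0 0.7 6"
}}

```text
time: 5.8
tool_pos: [485.8, 260.3, -30.0]
tcp_rot: [180.0, -0.0, -81.0]
ft_force: [0.4, -0.6, -0.2]
finger_gap: 60.0
```

Emit:
{"name": "apply_moves", "arguments": {
  "targets": "0 0 0 0 0 0 2.5; 0 0 0 0 0 0 2.5; 0 0 0 0 0 0 2.5; 0 0 0 0 0 0 2.5; 0 0 0 0 0 0 2.5",
  "force": 60
}}

```text
time: 6.3
tool_pos: [486.3, 260.6, -29.3]
tcp_rot: [-180.0, 0.0, -81.0]
ft_force: [-1.2, -0.4, 5.7]
finger_gap: 31.7
```

Emit:
{"name": "apply_moves", "arguments": {
  "targets": "0 0 0 0 0 -0.1 2.5; 0 0 0 0 0 -0.2 2.5; 0 0 0 0 0 -0.2 2.5; 0 0 0 0.0 0.5 -0.2 2.5; 0 0 0 0 1.0 -0.2 2.5"
}}

```text
time: 6.8
tool_pos: [475.4, 258.6, -28.1]
tcp_rot: [180.0, -0.0, -81.0]
ft_force: [0.9, -0.4, -0.7]
finger_gap: 31.5
```

Run:
```python
from h import *
st(); img=snapshot('wrist'); st(); save(img,'w4.png')
```

```text
6.8 [475.4 258.6 -28.1] [ 1.7996e+02 -1.0000e-02 -8.1020e+01] F [ 0.9 -0.4 -0.7] gap 31.5
6.85 [474.4 258.5 -28.4] [ 1.799e+02 -2.000e-02 -8.101e+01] F [-0.2  0.8 -1.6] gap 31.9
```

View pics/w4.png

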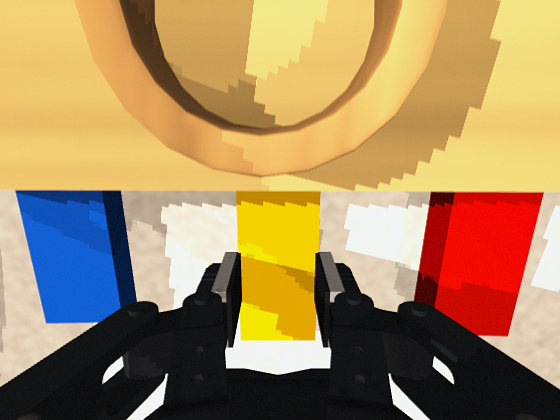

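The picture shows the pads hugging the yellow blade, with its nose at row 340 against row 323 for blue, so it moved with the grip. Vertical contact came at TCP z ≈ −29.5, so at a 34 mm gap the finger tips sit about 30 mm above the reported TCP. The opening also reads about 2 mm low.

Run:
```python
from h import *
s=st(); p=s['tool_pos']
plan([(385.5,244.5,-28,-81,2.5,1,25),(385.5,244.5,60,-81,2.5,1,30),(557.8,-108,60,5.4,2.5,12),(557.8,-108,60,5.4,2.5,5)],start=(474.4,258.5,-28.3,-81))
```

```text
6.85 [474.4 258.5 -28.4] [ 1.799e+02 -2.000e-02 -8.101e+01] F [-0.2  0.8 -1.6] gap 31.9
0 0 -0 0 2.25 -0.01 2.5; 0 0 -0 0 4.5 -0.01 2.5; 0 0 -0 -0.01 6.75 -0.02 2.5; 0 0 -0 -0.01 9 -0.03 2.5; 0 0 -0 -0.01 9 -2.96 2.5
0 0 -0 0 0 -2.94 2.5; 0 0 -0 0 0 -5.87 2.5; 0 0 -0.126 3.13 -0.96 -5.87 2.5; 0 0 -0.251 6.25 -1.92 -5.87 2.5; 0 0 -0.377 9.38 -2.88 -5.87 2.5
0 0 -0.126 3.26 0.26 0 2.5; 0 0 -0.251 6.52 0.52 0 2.5; 0 0 -0.377 9.78 0.78 0 2.5; 0 0 -0.503 13.04 1.04 0 2.5; 0 0 -0.628 16.3 1.3 0 2.5
0 0 -0.126 2.48 2.12 0 2.5; 0 0 -0.252 4.97 4.25 0 2.5; 0 0 -0.377 7.45 6.37 0 2.5; 0 0 -0.503 9.94 8.5 0 2.5; 0 0 -0.503 9.94 8.5 0 2.5
0 0 0 0 0 0 2.5; 0 0 0 0 0 0 2.5; 0 0 0 0 0 0 2.5; 0 0 0 0 0 0 2.5; 0 0 0 0 0 0 2.5
```

Emit:
{"name": "apply_moves", "arguments": {
  "targets": "0 0 0 0 2.25 0 2.5; 0 0 0 0 4.5 0 2.5; 0 0 0 0 6.75 0 2.5; 0 0 0 0 9 0 2.5; 0 0 0 0 9 -2.96 2.5"
}}

```text
time: 7.35
tool_pos: [379.7, 242.0, -3.1]
tcp_rot: [179.3, -0.2, -81.0]
ft_force: [-0.2, -1.1, -1.6]
finger_gap: 31.8
```

Emit:
{"name": "apply_moves", "arguments": {
  "targets": "0 0 0 0 0 -2.94 2.5; 0 0 0 0 0 -5.87 2.5; 0 0 -0.126 3.13 -0.96 -5.87 2.5; 0 0 -0.251 6.25 -1.92 -5.87 2.5; 0 0 -0.377 9.38 -2.88 -5.87 2.5"
}}

```text
time: 7.85
tool_pos: [430.4, 155.9, 60.8]
tcp_rot: [-180.0, -0.0, -59.0]
ft_force: [-0.1, -0.8, -1.9]
finger_gap: 31.8
```

Emit:
{"name": "apply_moves", "arguments": {
  "targets": "0 0 -0.126 3.26 0.26 0 2.5; 0 0 -0.251 6.52 0.52 0 2.5; 0 0 -0.377 9.78 0.78 0 2.5; 0 0 -0.503 13.04 1.04 0 2.5; 0 0 -0.628 16.3 1.3 0 2.5"
}}

```text
time: 8.35
tool_pos: [502.0, 8.5, 60.4]
tcp_rot: [180.0, 0.0, -23.1]
ft_force: [0.2, -0.1, -1.7]
finger_gap: 31.3
```

Emit:
{"name": "apply_moves", "arguments": {
  "targets": "0 0 -0.126 2.48 2.12 0 2.5; 0 0 -0.252 4.97 4.25 0 2.5; 0 0 -0.377 7.45 6.37 0 2.5; 0 0 -0.503 9.94 8.5 0 2.5; 0 0 -0.503 9.94 8.5 0 2.5"
}}

```text
time: 8.85
tool_pos: [560.5, -111.3, 60.7]
tcp_rot: [179.9, -0.1, 5.5]
ft_force: [-0.9, 0.3, -0.9]
finger_gap: 31.4
```

Run:
```python
from h import *
snapshot('wrist');st(); img=snapshot('wrist'); st(); save(img,'w5.png')
for q,z in (('gap_mouth',12),('bed',0)):
  for c in('wrist','top'):
    if c=='top': snapshot('top')
    print(q,c,[(r['at'],round(r['confidence'],2),ray(c,r['at'],z).round(1)) for r in place_of(c,q)[:2]])
```

```text
8.9 [ 559.5 -109.4   60.3] [1.7999e+02 1.0000e-02 5.2500e+00] F [ 0.1  0.6 -2. ] gap 31.5
8.95 [ 559.  -108.2   60.1] [-1.7997e+02  4.0000e-02  5.2300e+00] F [ 0.6  0.2 -1.1] gap 31.5
gap_mouth wrist []
gap_mouth top [([186.3, 406.2], 0.83, array([ 554.7, -150.4,   12. ]))]
bed wrist []
bed top [([185.8, 386.7], 0.8, array([ 558. , -101.5,    0. ]))]
```

View pics/w5.png

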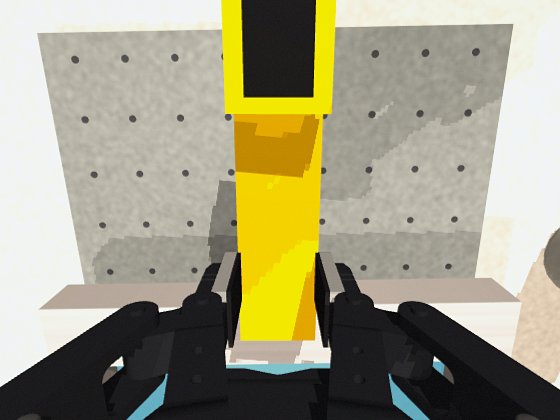

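Run:
```python
from h import *
snapshot('wrist'); s=st()
A=ray('wrist',(33,39),12);B=ray('wrist',(24,513),12); print(A.round(1),B.round(1),np.linalg.norm(A-B))
yaw=np.degrees(np.arctan2(*(B-A)[[1,0]])); print('bed yaw',yaw)
for z in (25,30,35): print(z,ray('wrist',(283,90),z).round(1),ray('wrist',(279,490),z).round(1))
for z in (55,66): print(z,ray('wrist',(309,40),z).round(1),ray('wrist',(300,520),z).round(1))
t=np.radians(yaw); ex=np.array([np.cos(t),np.sin(t)]);ey=np.array([-ex[1],ex[0]])
O=(A+B)[:2]/2-120*ey; print('origin',O,'mouth',O-35*ey)
# image holes in hole grid right-to-left tilt check, spacer axis
n=ray('wrist',(340,276),s['tool_pos'][2]+28.4+12); h=ray('wrist',(113,277),s['tool_pos'][2]+28.4+12); print('nose',n.round(1),'hfront',h.round(1))
for z in(n,h): print('in bed',(z[:2]-O)@ex,(z[:2]-O)@ey)
```

```text
9.3 [ 559.2 -107.1   60.6] [-180.     -0.      5.42] F [ 1.1  0.1 -2. ] gap 31.7
[408.6  -8.7  12. ] [685.1  22.6  12. ] 278.3301066524844
bed yaw 6.460771061039902
25 [ 436.8 -163.    25. ] [ 705.7 -134.5   25. ]
30 [ 439.5 -160.1   30. ] [ 702.1 -132.2   30. ]
35 [ 442.2 -157.1   35. ] [ 698.5 -129.9   35. ]
55 [ 422.5 -165.4   55. ] [ 705.4 -132.6   55. ]
66 [ 430.3 -157.7   66. ] [ 696.2 -126.8   66. ]
origin [ 560.33767449 -112.29031617] mouth [ 564.27597649 -147.06803572]
nose [ 561.2 -139.3  101. ] hfront [552.2 -39.1 101. ]
in bed -2.139956900315284 -26.976182563928493
in bed 0.1281248929232775 73.63360649975654
```

The bed corners, (33,39) and (24,513), measure 278 mm apart against 280. The bar is straight, and the nose is at bed y ≈ −27 with x ≈ 0. I'll lower, release and regrip on the handle.

Emit:
{"name": "apply_moves", "arguments": {
  "targets": "0 0 -0.015 0 0 2 2.5; 0 0 -0.015 0 0 4 2.5; 0 0 -0.015 0 0 6 2.5; 0 0 -0.015 0 0 7 2.5; 0 0 -0.015 0 0 7.4 2.5"
}}

```text
time: 9.8
tool_pos: [558.3, -107.3, -14.7]
tcp_rot: [-180.0, 0.1, 6.3]
ft_force: [-0.6, 0.3, -1.8]
finger_gap: 31.8
```

Emit:
{"name": "apply_moves", "arguments": {
  "targets": "0 0 0 0 0 0.2 2.5; 0 0 0 0 0 0.32 2.5; 0 0 0 0 0 0.32 2.5; 0 0 0 0 0 0.32 2.5; 0 0 0 0 0 0.32 2.5"
}}

```text
time: 10.3
tool_pos: [559.8, -108.0, -16.1]
tcp_rot: [180.0, -0.1, 6.2]
ft_force: [0.4, 0.6, -1.8]
finger_gap: 31.6
```

```bash
python3 -c "
from h import *
st()"
```

```text
10.3 [ 559.8 -108.   -16.1] [ 1.7998e+02 -5.0000e-02  6.2400e+00] F [ 0.4  0.6 -1.8] gap 31.6
```

Emit:
{"name": "apply_moves", "arguments": {
  "targets": "0 0 0 0 0 0.1 2.5; 0 0 0 0 0 0.1 2.5; 0 0 0 0 0 0.1 6; 0 0 0 0 0 0.1 6; 0 0 0 0 0 0.1 6"
}}

```text
time: 10.8
tool_pos: [559.3, -107.8, -17.7]
tcp_rot: [-180.0, 0.0, 6.2]
ft_force: [0.6, -0.2, -1.0]
finger_gap: 59.7
```

Emit:
{"name": "apply_moves", "arguments": {
  "targets": "0 0 0 0 0 0 6; 0 0 0 0 0 -2.5 6; 0 0 0 0 0 -5 6; 0 0 0 0 -2 -5.5 6; 0 0 0 0 -5.5 -5.5 6"
}}

```text
time: 11.3
tool_pos: [555.2, -54.5, 39.5]
tcp_rot: [179.9, -0.2, 6.1]
ft_force: [0.7, -0.6, 0.0]
finger_gap: 59.9
```

Emit:
{"name": "apply_moves", "arguments": {
  "targets": "0 0 0 0 -2 0 6; 0 0 0 0 -3.3 0 6; 0 0 0 0 -3.3 0 6; 0 0 0 0 -3.3 2 6; 0 0 0 0 -3.3 4 6"
}}

```text
time: 11.8
tool_pos: [551.0, -21.4, -2.3]
tcp_rot: [179.9, -0.1, 6.2]
ft_force: [0.5, -0.9, -0.1]
finger_gap: 59.9
```

Emit:
{"name": "apply_moves", "arguments": {
  "targets": "0 0 0 0 0 1 6; 0 0 0 0 0 1.5 6; 0 0 0 0 0 1.5 2.5; 0 0 0 0 0 1.5 2.5; 0 0 0 0 0 1.5 2.5"
}}

```text
time: 12.3
tool_pos: [550.8, -20.6, -16.6]
tcp_rot: [180.0, -0.1, 6.2]
ft_force: [-0.9, 0.7, -0.5]
finger_gap: 33.0
```

Emit:
{"name": "apply_moves", "arguments": {
  "targets": "0 0 0 0 0 0 2.5; 0 0 0 0 0 0 2.5; 0 0 0 0 0 0 2.5; 0 0 0 0 0 0 2.5; 0 0 0 0 0 0 2.5"
}}

```text
time: 12.8
tool_pos: [550.6, -20.5, -16.9]
tcp_rot: [180.0, -0.1, 6.2]
ft_force: [-0.8, -0.9, 5.4]
finger_gap: 33.1
```

```bash
python3 -c "
from h import *
st();save(snapshot('wrist'),'w6.png')"
```

```text
12.8 [550.6 -20.5 -16.9] [ 1.7997e+02 -8.0000e-02  6.2500e+00] F [-0.8 -0.9  5.4] gap 33.1
```

View pics/w6.png

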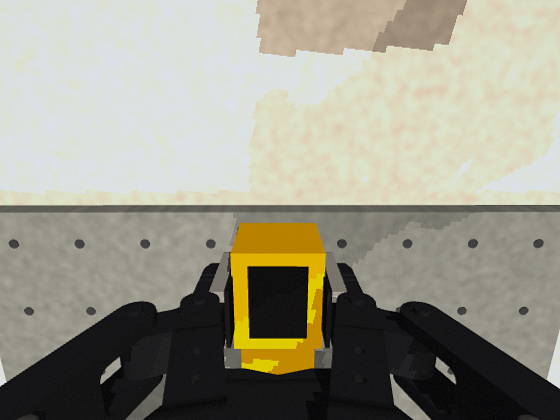

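The handle grip is good: the handle sits centred between the pads at (300,277), and the +y bed edge at row 208 is parallel. I'll slide it in 100 mm.

Emit:
{"name": "apply_moves", "arguments": {
  "targets": "0 0 0 0 0 -0.06 2.5; 0 0 0 0 1.5 -0.06 2.5; 0 0 0 0 3 -0.06 2.5; 0 0 0 0 4 -0.06 2.5; 0 0 0 0 5 -0.06 2.5"
}}

```text
time: 13.35
tool_pos: [555.5, -70.8, -16.9]
tcp_rot: [-180.0, -0.0, 6.2]
ft_force: [-0.9, 4.0, 5.3]
finger_gap: 32.9
```

Emit:
{"name": "apply_moves", "arguments": {
  "targets": "0 0 0 0 1.5 0 2.5; 0 0 0 0 3 0 2.5; 0 0 0 0 4 0 2.5; 0 0 0 0 5 0 2.5; 0 0 0 0 5 0 2.5"
}}

```text
time: 13.85
tool_pos: [561.0, -121.9, -16.9]
tcp_rot: [179.9, -0.0, 6.2]
ft_force: [1.1, -2.6, 3.5]
finger_gap: 33.4
```

```bash
python3 -c "
from h import *
snapshot('wrist');s=st();print(s['wrist_torque'].round(2))"
```

```text
13.9 [ 561.  -121.6  -16.9] [ 1.7991e+02 -3.0000e-02  6.1600e+00] F [-0.  -4.1  5.1] gap 33.0
[-0.49 -0.03 -0.  ]
```

Emit:
{"name": "apply_moves", "arguments": {
  "targets": "0 0 0 0 0 -0.1 2.5; 0 0 0 0 0 -0.2 2.5; 0 0 0 0 0 -0.3 2.5; 0 0 0 0 0 -0.3 2.5; 0 0 0 0 0 -0.3 2.5"
}}

```text
time: 14.4
tool_pos: [560.5, -119.4, -14.3]
tcp_rot: [-180.0, 0.0, 6.3]
ft_force: [-0.0, -0.6, -1.3]
finger_gap: 32.6
```

Emit:
{"name": "apply_moves", "arguments": {
  "targets": "0 0 0 0 0 -0.1 2.5; 0 0 0 0 0 -0.2 2.5; 0 0 0 0 0 -0.2 2.5; 0 0 0 0 0 -0.2 2.5; 0 0 0 0 0 -0.2 2.5"
}}

```text
time: 14.9
tool_pos: [560.7, -119.8, -12.1]
tcp_rot: [180.0, -0.0, 6.2]
ft_force: [-1.2, 0.3, -2.1]
finger_gap: 32.9
```

```bash
python3 -c "
from h import *
snapshot('wrist');s=st();print(s['wrist_torque'].round(2))"
```

```text
14.95 [ 560.6 -119.8  -12.1] [-180.      0.      6.24] F [ 0.3 -0.1 -1.6] gap 33.2
[0.08 0.04 0.02]
```

Emit:
{"name": "apply_moves", "arguments": {
  "targets": "0 0 0 0 0 -0.1 2.5; 0 0 0 0 0 -0.15 2.5; 0 0 0 0 0 -0.15 2.5; 0 0 0 0 0 -0.15 2.5; 0 0 0 0 0 -0.15 2.5"
}}

```text
time: 15.45
tool_pos: [560.5, -119.8, -10.9]
tcp_rot: [-180.0, 0.0, 6.2]
ft_force: [2.9, -0.7, -7.4]
finger_gap: 32.9
```

Emit:
{"name": "apply_moves", "arguments": {
  "targets": "0 0 0 0 0 -0.1 2.5; 0 0 0 0 0 -0.15 2.5; 0 0 0 0 0 -0.15 2.5; 0 0 0 0 0 -0.15 2.5; 0 0 0 0 0 -0.15 2.5"
}}

```text
time: 15.95
tool_pos: [560.5, -119.8, -10.6]
tcp_rot: [-180.0, 0.0, 6.2]
ft_force: [9.1, -3.5, -19.4]
finger_gap: 33.1
```

Emit:
{"name": "apply_moves", "arguments": {
  "targets": "0 0 0 0 0 -0.1 2.5; 0 0 0 0 0 -0.15 2.5; 0 0 0 0 0 -0.15 2.5; 0 0 0 0 0 -0.15 2.5; 0 0 0 0 0 -0.15 2.5"
}}

```text
time: 16.45
tool_pos: [560.0, -120.0, -9.6]
tcp_rot: [-180.0, 0.1, 6.2]
ft_force: [9.1, -4.8, -22.4]
finger_gap: 33.0
```

```bash
python3 -c "
from h import *
snapshot('wrist');s=st();print(s['wrist_torque'].round(2))"
```

```text
16.5 [ 560.  -120.    -9.6] [-1.80e+02  6.00e-02  6.24e+00] F [  9.5  -5.7 -21.9] gap 32.9
[-0.23 -1.45  0.28]
```

Yellow went right through freely. Lifting met the bar after about 5.5 mm of play, so the gap is about 17.5 mm. That should fit blue (16) and not red (20). I'll withdraw yellow and lay it aside.

Run:
```python
from h import *
s=st();p=s['tool_pos']
a=(*p[:2],-16.9+.3);b=(549,-15.5,-16.6)
plan([(*a,6.2,2.5,3),(*b,6.2,2.5,1,28),(549,-15.5,60,6.2,2.5,1,30),(389.6,150,60,6.2,2.5,1,42),(389.6,150,0,6.2,2.5,1,25),(389.6,150,-26,6.2,2.5,3),(389.6,150,-28.5,6.2,2.5,3)],start=(*p[:2],-7.6,6.24))
```

```text
16.5 [ 560.  -120.    -9.6] [-1.80e+02  6.00e-02  6.24e+00] F [  9.5  -5.7 -21.9] gap 32.9
0 0 0 0 0 0.3 2.5; 0 0 0 0 0 0.6 2.5; 0 0 0.001 0 0 0.9 2.5; 0 0 0.001 0.01 -2.63 0.9 2.5; 0 0 0.001 0.02 -5.25 0.9 2.5
0 0 -0 0.01 -2.63 0 2.5; 0 0 -0 0.02 -5.26 0 2.5; 0 0 -0 0.02 -5.26 -2.55 2.5; 0 0 -0 0.02 -5.26 -5.11 2.5; 0 0 -0 0.02 -5.26 -7.66 2.5
0 0 -0 -2.35 -3.02 0 2.5; 0 0 -0 -4.69 -6.05 0 2.5; 0 0 -0 -7.03 -9.08 0 2.5; 0 0 -0 -9.38 -12.11 0 2.5; 0 0 -0 -11.72 -15.14 0 2.5
0 0 -0 -2.35 -3.03 0 2.5; 0 0 -0 -2.35 -3.03 2 2.5; 0 0 -0 -2.35 -3.03 4 2.5; 0 0 -0 -2.35 -3.03 6 2.5; 0 0 -0 -2.35 -3.03 6.87 2.5
0 0 -0 0 0 0.86 2.5; 0 0 -0 0 0 1.73 2.5; 0 0 -0 0 0 1.81 2.5; 0 0 -0 0 0 1.9 2.5; 0 0 -0 0 0 1.98 2.5
```

Emit:
{"name": "apply_moves", "arguments": {
  "targets": "0 0 0 0 0 0.3 2.5; 0 0 0 0 0 0.6 2.5; 0 0 0 0 0 0.85 2.5; 0 0 0 0 -2.63 0.8 2.5; 0 0 0 0 -5.25 0.8 2.5"
}}

```text
time: 17.0
tool_pos: [555.7, -67.8, -14.8]
tcp_rot: [180.0, -0.1, 6.2]
ft_force: [0.5, -0.4, 0.0]
finger_gap: 33.1
```

Emit:
{"name": "apply_moves", "arguments": {
  "targets": "0 0 0 0 -2.63 0 2.5; 0 0 0 0 -5.26 0 2.5; 0 0 0 0 -5.26 -2.55 2.5; 0 0 0 0 -5.26 -5.1 2.5; 0 0 0 0 -5.26 -7.6 2.5"
}}

```text
time: 17.5
tool_pos: [549.3, -14.8, 61.7]
tcp_rot: [180.0, -0.0, 6.3]
ft_force: [-0.4, 0.1, -1.8]
finger_gap: 33.1
```

Emit:
{"name": "apply_moves", "arguments": {
  "targets": "0 0 0 -2.35 -3.02 0 2.5; 0 0 0 -4.69 -6.05 0 2.5; 0 0 0 -7.03 -9.08 0 2.5; 0 0 0 -9.38 -12.11 0 2.5; 0 0 0 -11.72 -15.14 0 2.5"
}}

```text
time: 18.0
tool_pos: [415.5, 123.4, 60.9]
tcp_rot: [-180.0, -0.1, 6.2]
ft_force: [0.0, 1.0, -2.5]
finger_gap: 33.1
```

Emit:
{"name": "apply_moves", "arguments": {
  "targets": "0 0 0 -2.35 -3.03 0 2.5; 0 0 0 -2.35 -3.03 2 2.5; 0 0 0 -2.35 -3.03 4 2.5; 0 0 0 -2.35 -3.03 6 2.5; 0 0 0 -2.35 -3.03 6.8 2.5"
}}

```text
time: 18.5
tool_pos: [388.4, 149.9, -8.9]
tcp_rot: [180.0, 0.1, 6.3]
ft_force: [-0.5, 0.3, -1.4]
finger_gap: 33.2
```

```bash
python3 -c "
from h import *
snapshot('wrist');s=st()"
```

```text
18.55 [388.  149.7  -9.5] [1.7998e+02 1.6000e-01 6.2500e+00] F [-1.2 -0.6 -1.9] gap 33.2
```

Run:
```python
from h import *
plan([(388,149.8,40,6.25,6,3),(470,343,100,-81,6)],start=(388,149.8,-28.5,6.25))
```

```text
0 0 -0 0 0 -2.28 6; 0 0 -0 0 0 -4.57 6; 0 0 -0 0 0 -6.85 6; 0 0 0.138 0.93 -1.66 -7.4 6; 0 0 0.277 1.86 -3.33 -7.94 6
0 0 0.138 0.45 -1.86 -0.55 6; 0 0 0.277 0.89 -3.71 -1.09 6; 0 0 0.415 1.33 -5.57 -1.64 6; 0 0 0.554 1.77 -7.43 -2.18 6; 0 0 0.692 2.21 -9.28 -2.73 6
0 0 0.138 -0.84 -1.71 -0.54 6; 0 0 0.277 -1.69 -3.42 -1.09 6; 0 0 0.415 -2.53 -5.14 -1.63 6; 0 0 0.554 -3.38 -6.85 -2.18 6; 0 0 0.554 -3.38 -6.85 -2.18 6
```

Emit:
{"name": "apply_moves", "arguments": {
  "targets": "0 0 0 0 0 1 2.5; 0 0 0 0 0 1.6 2.5; 0 0 0 0 0 1.9 2.5; 0 0 0 0 0 1.9 2.5; 0 0 0 0 0 1.9 2.5"
}}

```text
time: 19.05
tool_pos: [390.0, 150.1, -26.3]
tcp_rot: [-180.0, -0.0, 6.2]
ft_force: [-0.5, 0.9, -0.7]
finger_gap: 32.9
```

Emit:
{"name": "apply_moves", "arguments": {
  "targets": "0 0 0 0 0 0 6; 0 0 0 0 0 0 6; 0 0 0 0 0 0 6; 0 0 0 0 0 0 6; 0 0 0 0 0 -1 6"
}}

```text
time: 19.55
tool_pos: [388.3, 149.7, -17.4]
tcp_rot: [180.0, 0.2, 6.2]
ft_force: [-0.1, 0.6, -0.6]
finger_gap: 59.9
```

Emit:
{"name": "apply_moves", "arguments": {
  "targets": "0 0 0 0 0 -2.3 6; 0 0 0 0 0 -4.6 6; 0 0 0 0 0 -6.85 6; 0 0 0.138 0.93 -1.66 -7.4 6; 0 0 0.277 1.86 -3.33 -7.9 6"
}}

```text
time: 20.05
tool_pos: [405.8, 185.7, 64.6]
tcp_rot: [-179.9, -0.2, -10.0]
ft_force: [-0.1, 0.6, 0.3]
finger_gap: 59.9
```

Emit:
{"name": "apply_moves", "arguments": {
  "targets": "0 0 0.138 0.45 -1.86 -0.55 6; 0 0 0.277 0.89 -3.71 -1.1 6; 0 0 0.415 1.33 -5.57 -1.6 6; 0 0 0.554 1.77 -7.43 -2.2 6; 0 0 0.692 2.21 -9.28 -2.7 6"
}}

```text
time: 20.55
tool_pos: [442.2, 273.9, 90.6]
tcp_rot: [-180.0, -0.0, -49.6]
ft_force: [0.1, 0.0, 0.9]
finger_gap: 60.0
```

Emit:
{"name": "apply_moves", "arguments": {
  "targets": "0 0 0.138 -0.84 -1.71 -0.5 6; 0 0 0.277 -1.69 -3.42 -1.1 6; 0 0 0.415 -2.53 -5.14 -1.1 6; 0 0 0.554 -3.38 -6.85 -1.1 6; 0 0 0.554 -3.38 -6.85 -1.1 6"
}}

```text
time: 21.05
tool_pos: [472.3, 345.0, 101.3]
tcp_rot: [-179.9, 0.1, -81.2]
ft_force: [-0.8, -0.3, 0.5]
finger_gap: 59.7
```

```bash
cat >> h.py <<'E'
def blob(cam,n,z,roi=None):
    h={'blue':(105,125),'yellow':(20,35),'red':(0,8)}[n]
    img=snapshot(cam); st(); hsv=cv2.cvtColor(img,cv2.COLOR_RGB2HSV)
    m=((hsv[...,0]>=h[0])&(hsv[...,0]<=h[1])&(hsv[...,1]>180)&(hsv[...,2]>50)).astype(np.uint8)
    if roi: k=np.zeros_like(m); k[roi]=1; m*=k
    k,l,s,c=cv2.connectedComponentsWithStats(m); i=1+s[1:,4].argmax(); ys,xs=np.nonzero(l==i)
    W=np.array([ray(cam,(a,b),z)[:2] for a,b in zip(ys[::5],xs[::5])],np.float32)
    r=cv2.minAreaRect(W); print(n,s[i],cv2.boxPoints(r).round(1).tolist(),np.round(r[1],1),r[2]); return img
E
python3 -c "
from h import *
for i in range(4): snapshot('wrist')
blob('wrist','blue',16); blob('top','yellow',6,np.s_[200:330,240:350])"
```

```text
21.3 [471.4 342.6 100.5] [ 1.7998e+02 -2.0000e-02 -8.0920e+01] F [-0.1  0.2 -0.4] gap 60.2
blue [ 252  157   45   80 3463] [[439.1000061035156, 356.5], [444.79998779296875, 323.79998779296875], [507.20001220703125, 334.79998779296875], [501.5, 367.3999938964844]] [63.4 33.2] 9.947000503540039
21.35 [471.5 342.6 100.5] [ 1.7999e+02 -1.0000e-02 -8.0960e+01] F [-0.5 -1.   0.1] gap 59.8
yellow [287 239  52  18 524] [[371.1000061035156, 167.89999389648438], [386.6000061035156, 33.400001525878906], [417.70001220703125, 37.0], [402.20001220703125, 171.5]] [ 31.3 135.4] 6.601480007171631
```

Yellow lies flat at about (394,102), clear of the gap. Next is blue, from the rack.

Emit:
{"name": "apply_moves", "arguments": {
  "targets": "0 0 0 -0.24 -0.26 3 6; 0 0 0 -0.24 -0.26 6 6; 0 0 0 -0.24 -0.26 9 6; 0 0 0 -0.24 -0.26 11.5 6; 0 0 0 -0.24 -0.26 12.4 6"
}}

```text
time: 21.85
tool_pos: [471.6, 344.2, -26.7]
tcp_rot: [179.7, -0.1, -81.0]
ft_force: [-0.5, 0.0, 0.5]
finger_gap: 60.4
```

Emit:
{"name": "apply_moves", "arguments": {
  "targets": "0 0 0 0 0 0.3 6; 0 0 0 0 0 0.45 6; 0 0 0 0 0 0.45 2.5; 0 0 0 0 0 0.45 2.5; 0 0 0 0 0 0.45 2.5"
}}

```text
time: 22.35
tool_pos: [475.2, 346.8, -26.1]
tcp_rot: [-179.8, 0.1, -81.0]
ft_force: [-1.3, -0.9, 6.4]
finger_gap: 32.0
```

Emit:
{"name": "apply_moves", "arguments": {
  "targets": "0 0 0 0 0 0 2.5; 0 0 0 0 0 0 2.5; 0 0 0 0 0 0 2.5; 0 0 0 0 0 -0.1 2.5; 0 0 0 0 0 -0.1 2.5"
}}

```text
time: 22.85
tool_pos: [474.5, 346.5, -26.1]
tcp_rot: [-179.9, 0.0, -81.0]
ft_force: [-0.7, 0.3, 4.6]
finger_gap: 31.7
```

```bash
python3 -c "
from h import *
img=snapshot('wrist');st();save(img,'w7.png')
blob('wrist','blue',16,np.s_[150:420,200:360])"
```

```text
22.9 [474.5 346.5 -26.1] [-1.7992e+02  3.0000e-02 -8.1010e+01] F [-0.1 -0.3  5.5] gap 31.7
22.95 [474.5 346.5 -26.1] [-1.7992e+02  3.0000e-02 -8.1020e+01] F [-0.5 -1.4  6.2] gap 31.7Traceback (most recent call last):
  File "<string>", line 4, in <module>
    blob('wrist','blue',16,np.s_[150:420,200:360])
    ~~~~^^^^^^^^^^^^^^^^^^^^^^^^^^^^^^^^^^^^^^^^^^
  File "h.py", line 42, in blob
    W=np.array([ray(cam,(a,b),z)[:2] for a,b in zip(ys[::5],xs[::5])],np.float32)
                ~~~^^^^^^^^^^^^^
  File "h.py", line 13, in ray
    m,Rm,p=pose(cam); r,c=px
           ~~~~^^^^^
  File "h.py", line 6, in pose
    m=camera_model(cam)
ValueError: time passes only in moves, steps and waits
```

Run:
```python
from h import *
plan([(474.5,346.5,-25,-81,2.5),(379.7,331.5,-25,-81,2.5,1,25),(379.7,331.5,75,-81,2.5,1,34),(559,-106,75,6.2,2.5,12),(559,-106,75,6.2,2.5,2),(559,-106,0,6.2,2.5,1,25),(559,-106,-12,6.2,2.5,3)],start=(474.5,346.5,-26.5,-81))
```

```text
0 0 -0 0 0 -0.15 2.5; 0 0 -0 0 2.4 -0.15 2.5; 0 0 -0 0 4.8 -0.15 2.5; 0 0 -0 0 7.2 -0.15 2.5; 0 0 -0 0 9.6 -0.15 2.5
0 0 -0 0 0 -3.33 2.5; 0 0 -0 0 0 -6.67 2.5; 0 0 -0 0 0 -10 2.5; 0 0 -0.127 3.83 -0.91 -10 2.5; 0 0 -0.254 7.67 -1.81 -10 2.5
0 0 -0.126 3.94 0.08 0 2.5; 0 0 -0.253 7.88 0.17 0 2.5; 0 0 -0.38 11.82 0.26 0 2.5; 0 0 -0.507 15.76 0.35 0 2.5; 0 0 -0.634 19.69 0.43 0 2.5
0 0 -0.127 3.12 2.41 0 2.5; 0 0 -0.253 6.25 4.81 0 2.5; 0 0 -0.38 9.37 7.22 0 2.5; 0 0 -0.507 12.49 9.62 0 2.5; 0 0 -0.634 15.61 12.02 0 2.5
0 0 0 0 0 0 2.5; 0 0 0 0 0 0 2.5; 0 0 0 0 0 2.5 2.5; 0 0 0 0 0 5 2.5; 0 0 0 0 0 7.5 2.5
0 0 0 0 0 0.4 2.5; 0 0 0 0 0 0.8 2.5; 0 0 0 0 0 1.2 2.5; 0 0 0 0 0 1.2 2.5; 0 0 0 0 0 1.2 2.5
```

Emit:
{"name": "apply_moves", "arguments": {
  "targets": "0 0 0 0 0 -0.25 2.5; 0 0 0 0 2.4 -0.25 2.5; 0 0 0 0 4.8 -0.25 2.5; 0 0 0 0 7.2 -0.25 2.5; 0 0 0 0 9.6 -0.25 2.5"
}}

```text
time: 23.45
tool_pos: [377.6, 330.4, -25.1]
tcp_rot: [179.9, -0.0, -81.0]
ft_force: [-0.3, -0.5, -1.7]
finger_gap: 32.1
```

Emit:
{"name": "apply_moves", "arguments": {
  "targets": "0 0 0 0 0 -3.33 2.5; 0 0 0 0 0 -6.67 2.5; 0 0 0 0 0 -10 2.5; 0 0 -0.127 3.83 -0.91 -10 2.5; 0 0 -0.254 7.67 -1.81 -10 2.5"
}}

```text
time: 23.95
tool_pos: [409.5, 258.3, 76.8]
tcp_rot: [-179.9, 0.0, -66.0]
ft_force: [0.4, -0.3, -2.7]
finger_gap: 31.6
```

Emit:
{"name": "apply_moves", "arguments": {
  "targets": "0 0 -0.126 3.94 0.08 0 2.5; 0 0 -0.253 7.88 0.17 0 2.5; 0 0 -0.38 11.82 0.26 0 2.5; 0 0 -0.507 15.76 0.35 0 2.5; 0 0 -0.634 19.69 0.43 0 2.5"
}}

```text
time: 24.45
tool_pos: [483.3, 74.3, 74.9]
tcp_rot: [180.0, 0.1, -29.8]
ft_force: [1.3, 0.2, -1.9]
finger_gap: 31.8
```

Emit:
{"name": "apply_moves", "arguments": {
  "targets": "0 0 -0.127 3.12 2.41 0 2.5; 0 0 -0.253 6.25 4.81 0 2.5; 0 0 -0.38 9.37 7.22 0 2.5; 0 0 -0.507 12.49 9.62 0 2.5; 0 0 -0.634 15.61 12.02 0 2.5"
}}

```text
time: 24.95
tool_pos: [557.9, -107.9, 74.8]
tcp_rot: [-180.0, 0.1, 6.5]
ft_force: [0.3, 0.7, -2.6]
finger_gap: 31.8
```

```bash
python3 -c "
from h import *
for i in range(6): snapshot('wrist')
s=st();img=snapshot('wrist');save(img,'w8.png')
hsv=cv2.cvtColor(img,cv2.COLOR_RGB2HSV);m=(hsv[...,0]>=105)&(hsv[...,0]<=125)&(hsv[...,1]>180)&(hsv[...,2]>50)
c=np.nonzero(m[:,277])[0];print(c.min(),c.max()); print([ (r,np.nonzero(m[r])[0][[0,-1]]) for r in (150,200,320) if m[r].any()])"
```

```text
25.25 [ 557.4 -105.5   74.7] [-1.7995e+02  8.0000e-02  6.1300e+00] F [-1.   0.6 -1.3] gap 32.3
103 344
[(150, array([235, 320])), (200, array([236, 319])), (320, array([241, 315]))]
```

View pics/w8.png

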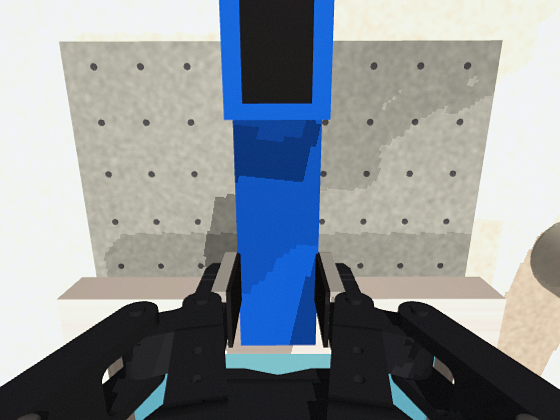

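Blue is held straight, with its nose at (344,277) and its edges parallel. The bed edge and bar look as they did with yellow. Now I'll lower and regrip.

Emit:
{"name": "apply_moves", "arguments": {
  "targets": "0 0 0 0 0 2.5 2.5; 0 0 0 0 0 5 2.5; 0 0 0 0 0 7 2.5; 0 0 0 0 0 8.2 2.5; 0 0 0 0 0 8.7 2.5"
}}

```text
time: 25.8
tool_pos: [557.0, -105.2, -13.0]
tcp_rot: [-179.9, 0.1, 6.2]
ft_force: [-1.1, 0.0, -1.2]
finger_gap: 31.8
```

Emit:
{"name": "apply_moves", "arguments": {
  "targets": "0 0 0 0 0 0.2 2.5; 0 0 0 0 0 0.3 2.5; 0 0 0 0 0 0.4 2.5; 0 0 0 0 0 0.4 2.5; 0 0 0 0 0 0.4 2.5"
}}

```text
time: 26.3
tool_pos: [559.2, -106.5, -14.1]
tcp_rot: [180.0, -0.1, 6.2]
ft_force: [-2.7, 1.5, 6.8]
finger_gap: 31.5
```

Emit:
{"name": "apply_moves", "arguments": {
  "targets": "0 0 0 0 0 0 6; 0 0 0 0 0 0 6; 0 0 0 0 0 0 6; 0 0 0 0 0 0 6; 0 0 0 0 0 -1 6"
}}

```text
time: 26.8
tool_pos: [556.7, -106.1, -6.9]
tcp_rot: [-179.9, 0.2, 6.2]
ft_force: [-0.6, -0.4, -0.9]
finger_gap: 60.3
```

Emit:
{"name": "apply_moves", "arguments": {
  "targets": "0 0 0 0 0 -2 6; 0 0 0 0 0 -4 6; 0 0 0 0 0 -5.2 6; 0 0 0 0 -2 -5.2 6; 0 0 0 0 -5.5 -5.2 6"
}}

```text
time: 27.3
tool_pos: [553.3, -53.0, 47.8]
tcp_rot: [179.9, -0.1, 6.0]
ft_force: [0.7, 1.7, 0.9]
finger_gap: 60.4
```

Emit:
{"name": "apply_moves", "arguments": {
  "targets": "0 0 0 0 -2 0 6; 0 0 0 0 -3.3 0 6; 0 0 0 0 -3.3 0 6; 0 0 0 0 -3.3 2 6; 0 0 0 0 -3.3 4 6"
}}

```text
time: 27.8
tool_pos: [550.0, -20.0, 7.0]
tcp_rot: [179.9, -0.1, 6.2]
ft_force: [-0.4, 0.1, -0.4]
finger_gap: 60.0
```

Emit:
{"name": "apply_moves", "arguments": {
  "targets": "0 0 0 0 0 1 6; 0 0 0 0 0 2.1 6; 0 0 0 0 0 2.1 2.5; 0 0 0 0 0 2.1 2.5; 0 0 0 0 0 2.1 2.5"
}}

```text
time: 28.3
tool_pos: [549.5, -19.1, -13.8]
tcp_rot: [180.0, -0.1, 6.2]
ft_force: [-0.5, -0.3, -1.6]
finger_gap: 33.1
```

Emit:
{"name": "apply_moves", "arguments": {
  "targets": "0 0 0 0 0 0 2.5; 0 0 0 0 0 0 2.5; 0 0 0 0 0 0 2.5; 0 0 0 0 0 0 2.5; 0 0 0 0 0 0 2.5"
}}

```text
time: 28.8
tool_pos: [549.0, -18.9, -14.3]
tcp_rot: [180.0, -0.0, 6.2]
ft_force: [-0.7, -0.0, 2.1]
finger_gap: 33.4
```

```bash
python3 -c "
from h import *
img=snapshot('wrist');st();save(img,'w9.png')
hsv=cv2.cvtColor(img,cv2.COLOR_RGB2HSV);m=(hsv[...,0]>=105)&(hsv[...,0]<=125)&(hsv[...,1]>180)&(hsv[...,2]>50)
ys,xs=np.nonzero(m);print(ys.min(),ys.max(),xs.min(),xs.max())
m=cv2.cvtColor(cv2.imread('pics/w6.png'),cv2.COLOR_BGR2HSV);m=(m[...,0]>=18)&(m[...,0]<=35)&(m[...,1]>200)
ys,xs=np.nonzero(m);print(ys.min(),ys.max(),xs.min(),xs.max())"
```

```text
28.85 [549.  -18.9 -14.3] [ 1.7999e+02 -2.0000e-02  6.1900e+00] F [-0.5  0.1  2.4] gap 33.1
226 374 230 325
223 413 120 326
```

Gripped as yellow was. I'll slide it in, 85 mm first (short of the handle), watching force.

Emit:
{"name": "apply_moves", "arguments": {
  "targets": "0 0 0 0 1 0 2.5; 0 0 0 0 2 0 2.5; 0 0 0 0 2.5 0 2.5; 0 0 0 0 3 0 2.5; 0 0 0 0 3 0 2.5"
}}

```text
time: 29.35
tool_pos: [552.4, -50.1, -14.3]
tcp_rot: [179.9, -0.0, 6.1]
ft_force: [0.0, -3.0, 3.6]
finger_gap: 33.1
```

Emit:
{"name": "apply_moves", "arguments": {
  "targets": "0 0 0 0 1 0 2.5; 0 0 0 0 2 0 2.5; 0 0 0 0 3 0 2.5; 0 0 0 0 4 0 2.5; 0 0 0 0 5 0 2.5"
}}

```text
time: 29.85
tool_pos: [557.6, -98.3, -14.3]
tcp_rot: [-180.0, -0.0, 6.2]
ft_force: [-1.0, 5.0, 5.8]
finger_gap: 33.2
```

```bash
python3 -c "
from h import *
snapshot('wrist');s=st();print(s['wrist_torque'].round(2))"
```

```text
29.9 [ 557.8 -100.1  -14.3] [ 1.7996e+02 -3.0000e-02  6.1700e+00] F [ 0.7 -0.6  3.4] gap 33.2
[-0.04 -0.04  0.01]
```

Emit:
{"name": "apply_moves", "arguments": {
  "targets": "0 0 0 0 0 -0.1 2.5; 0 0 0 0 0 -0.15 2.5; 0 0 0 0 0 -0.15 2.5; 0 0 0 0 0 -0.15 2.5; 0 0 0 0 0 -0.15 2.5"
}}

```text
time: 30.4
tool_pos: [557.1, -98.2, -13.4]
tcp_rot: [-180.0, 0.0, 6.2]
ft_force: [0.1, -0.2, -1.9]
finger_gap: 33.1
```

Emit:
{"name": "apply_moves", "arguments": {
  "targets": "0 0 0 0 0 -0.1 2.5; 0 0 0 0 0 -0.15 2.5; 0 0 0 0 0 -0.15 2.5; 0 0 0 0 0 -0.15 2.5; 0 0 0 0 0 -0.15 2.5"
}}

```text
time: 30.9
tool_pos: [557.0, -98.3, -12.1]
tcp_rot: [-180.0, 0.0, 6.2]
ft_force: [2.6, 0.5, -10.1]
finger_gap: 33.2
```

Emit:
{"name": "apply_moves", "arguments": {
  "targets": "0 0 0 0 0 -0.1 2.5; 0 0 0 0 0 -0.15 2.5; 0 0 0 0 0 -0.15 2.5; 0 0 0 0 0 -0.15 2.5; 0 0 0 0 0 -0.15 2.5"
}}

```text
time: 31.4
tool_pos: [557.0, -98.6, -10.8]
tcp_rot: [-180.0, 0.0, 6.2]
ft_force: [5.0, -2.3, -15.2]
finger_gap: 33.1
```

Play with blue is about 1.8 mm. That matches the yellow estimate and leaves no room for red. I'll lower and push in to the handle.

Emit:
{"name": "apply_moves", "arguments": {
  "targets": "0 0 0 0 0 0.2 2.5; 0 0 0 0 0 0.4 2.5; 0 0 0 0 0 0.42 2.5; 0 0 0 0 1 0.42 2.5; 0 0 0 0 2.0 0.42 2.5"
}}

```text
time: 31.9
tool_pos: [560.7, -118.7, -13.1]
tcp_rot: [180.0, -0.1, 6.2]
ft_force: [-1.5, 3.0, 3.3]
finger_gap: 32.9
```

Emit:
{"name": "apply_moves", "arguments": {
  "targets": "0 0 0 0 0.1 0 2.5; 0 0 0 0 0.2 0 2.5; 0 0 0 0 0.3 0 2.5; 0 0 0 0 0.4 0 2.5; 0 0 0 0 0.4 0 2.5"
}}

```text
time: 32.4
tool_pos: [560.3, -122.2, -13.9]
tcp_rot: [180.0, -0.0, 6.2]
ft_force: [0.3, 3.7, 6.1]
finger_gap: 33.1
```

Emit:
{"name": "apply_moves", "arguments": {
  "targets": "0 0 0 0 0.1 0 2.5; 0 0 0 0 0.2 0 2.5; 0 0 0 0 0.3 0 2.5; 0 0 0 0 0.3 0 2.5; 0 0 0 0 0.3 0 2.5"
}}

```text
time: 32.9
tool_pos: [560.5, -125.0, -13.9]
tcp_rot: [-180.0, -0.0, 6.2]
ft_force: [0.4, 4.6, 6.1]
finger_gap: 33.2
```

Emit:
{"name": "apply_moves", "arguments": {
  "targets": "0 0 0 0 0.1 0 2.5; 0 0 0 0 0.2 0 2.5; 0 0 0 0 0.2 0 2.5; 0 0 0 0 0.2 0 2.5; 0 0 0 0 0.2 0 2.5"
}}

```text
time: 33.4
tool_pos: [560.8, -127.0, -13.9]
tcp_rot: [-180.0, -0.0, 6.2]
ft_force: [0.1, 5.6, 7.2]
finger_gap: 32.9
```

Emit:
{"name": "apply_moves", "arguments": {
  "targets": "0 0 0 0 0.1 0 2.5; 0 0 0 0 0.2 0 2.5; 0 0 0 0 0.2 0 2.5; 0 0 0 0 0.2 0 2.5; 0 0 0 0 0.2 0 2.5"
}}

```text
time: 33.9
tool_pos: [560.8, -127.8, -14.0]
tcp_rot: [-179.9, -0.0, 6.2]
ft_force: [-0.3, 9.3, 7.6]
finger_gap: 33.1
```

Emit:
{"name": "apply_moves", "arguments": {
  "targets": "0 0 0 0 0.1 0 2.5; 0 0 0 0 0.2 0 2.5; 0 0 0 0 0.2 0 2.5; 0 0 0 0 0.2 0 2.5; 0 0 0 0 0.2 0 2.5"
}}

```text
time: 34.4
tool_pos: [560.8, -127.7, -14.0]
tcp_rot: [-179.7, 0.0, 6.2]
ft_force: [-2.1, 18.1, 10.9]
finger_gap: 33.2
```

Handle contact at y ≈ −127.8, force 18 N. I'll back off slightly to unload, release, then rise clear.

Emit:
{"name": "apply_moves", "arguments": {
  "targets": "0 0 0 0 -0.2 -0.1 2.5; 0 0 0 0 -0.3 -0.1 2.5; 0 0 0 0 -0.3 -0.1 5; 0 0 0 0 -0.3 -0.1 6; 0 0 0 0 -0.3 -0.1 6"
}}

```text
time: 34.9
tool_pos: [560.2, -128.6, -13.6]
tcp_rot: [-180.0, 0.0, 6.2]
ft_force: [-1.1, 0.4, 0.3]
finger_gap: 59.8
```

Emit:
{"name": "apply_moves", "arguments": {
  "targets": "0 0 0 0 0 0 6; 0 0 0 0 0 0 6; 0 0 0 0 0 -1 6; 0 0 0 0 0 -3 6; 0 0 0 0 0 -5 6"
}}

```text
time: 35.4
tool_pos: [560.3, -128.2, 37.6]
tcp_rot: [-180.0, 0.0, 6.2]
ft_force: [1.1, 0.5, 0.3]
finger_gap: 60.2
```

Emit:
{"name": "apply_moves", "arguments": {
  "targets": "0 0 0 0 -1 -3 6; 0 0 0 0 -3 -6 6; 0 0 0 0 -6 -8 6; 0 0 0 0 -8 -8 6; 0 0 0 0 -8 -8 6"
}}

```text
time: 35.9
tool_pos: [552.7, -46.7, 118.7]
tcp_rot: [180.0, -0.2, 6.3]
ft_force: [0.2, -0.1, -0.1]
finger_gap: 59.9
```

Run:
```python
from h import *
for i in range(6): img=snapshot('wrist')
st()
hsv=cv2.cvtColor(img,cv2.COLOR_RGB2HSV);m=((hsv[...,0]>=105)&(hsv[...,0]<=125)&(hsv[...,1]>180)&(hsv[...,2]>50)).astype(np.uint8)
k,l,s,c=cv2.connectedComponentsWithStats(m);i=1+s[1:,4].argmax();ys,xs=np.nonzero(l==i);print(s[i])
W=np.array([ray('wrist',(a,b),50)[:2] for a,b in zip(ys[::9],xs[::9])],np.float32);r=cv2.minAreaRect(W);print(cv2.boxPoints(r).round(1).tolist(),r[2])
t=snapshot('top')
a=cv2.resize(t[110:250,190:530],(560,231)); save(np.vstack([img,a]),'fin.png',0.9)
```

```text
36.2 [551.7 -49.6 116.2] [-1.80e+02  5.00e-02  6.13e+00] F [ 0.6 -0.8 -0.3] gap 60.2
[ 256  262   44   65 1842]
[[539.2000122070312, -94.0999984741211], [545.7000122070312, -150.10000610351562], [579.0, -146.1999969482422], [572.5, -90.30000305175781]] 6.581650257110596
```

View pics/fin.png

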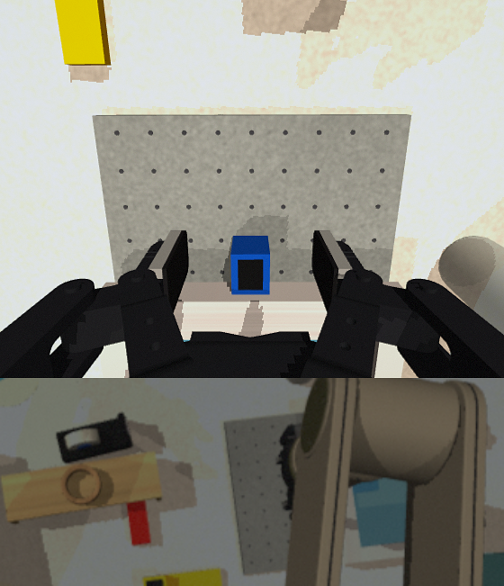

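The final picture shows the blue handle tight against the bar at about (265,250) and straight. Yellow lies flat on the table off the bed, red is still in the rack, and the gripper is clear.

```bash
python3 -c "
from h import *
st();print(hand_in())"
```

```text
36.25 [551.7 -49.6 116.2] [-1.7999e+02  6.0000e-02  6.1200e+00] F [ 0.1 -0.9  0.1] gap 60.1
the job is handed in; nothing more can be done
None
```

I left the blue spacer (16 mm) straight under the front bar with its handle up against it, and handed the job in at about 36 s. The interface gave no verdict.

- **Finding the fit:** Yellow slid right through under the bar. Lifting it met the bar after about 5.5 mm of play, so I put the gap at about 17.5–18 mm. Blue then went in freely, with about 1.8 mm of play. That is too little for red, which is 4 mm thicker, so I did not try red.
- **Final state:** The last pictures show blue aligned with the bed to within about half a degree. I pushed until the handle met the bar at 18 N, then released. Yellow lies on the table at about (394, 102) mm, clear of the gap, and red is still in the rack. The gripper was well clear and no contact force showed at hand-in.
- **Bystanders:** I felt no contact with the bottle, dispenser, tape roll or pen pot. In the last picture the dispenser and tape roll look unmoved. I did not re-measure any of the four.

**Checks that disagreed:**
- The finger tips sit about 26–30 mm above the reported tool point at a 34 mm grip, not at it as the description says. My first grasp closed above the blade. I then found the real height with a guarded descent and used that offset throughout.
- The finger opening also read 1–2 mm low on a 34 mm part.

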